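# Put the wide-tooth comb away in the tray drawer and pin it shut

### The arm

A 6-joint arm with a two-finger parallel gripper is mounted at the origin on the work surface. World frame = base frame: x ahead of the robot, y to its left, z up, the work surface at z = 0. Lengths are in m, angles in rad, forces in N, time in s.
With the tool pointing down it reaches from about 0.3 to 0.875 m from the base axis. Payload 6.4 kg.
Tool frame: the origin (TCP) lies between the finger pads; the fingertips stand 8 mm ahead of it and the grasp point (between the pads) lies 11 mm behind it; z points along the fingers, x is the direction in which the jaws open and shut, and the axes are right-handed (so a half turn about z gives the same grasp; the last joint's range is limited). The gripper opens to 85 mm and grips with 20 to 120 N. Pads are 22 mm wide; open, the fingers measure 114 mm over their backs; the gripper's body (76 mm by 85 mm) begins 54 mm behind the grasp point. The pads swing forward as they close: fully open they stand 13 mm farther back than shut.
Start: joints at [-1.548, 0.181, 1.607, -0, 1.354, -0.206], TCP at [0.13, -0.56, 0.239] pointing down, gripper open.
Joint ranges: [-2.99, 2.99], [-0.89, 2.07], [0.3, 2.58], [-1.14, 4.28], [0, 2.63], [-3.12, 3.12]. Speed limits (rad/s): [2.57, 2.57, 3.01, 3.14, 3.14, 3.14].

### API

Orientations are given as a unit quaternion [w, x, y, z].
In Python, from bench import ctrl gives the robot as it stands.
- The arm moves only by the tool drive_tool, never from a script. Its argument "commands" is a list of rows, each an object of numbers: "gripper": the closure, from 0 (fully open) to 1 (shut); "dx", "dy", "dz": the shift along the tool's x, y, z in cm; "turn": the turn about the tool's z in degrees. A call has 1 to 20 rows; each row is the pose to reach, as a shift and turn from the pose commanded when the call began, along the tool's axes at that moment; what a row does not reach only later rows make up. A row lasts 1/8 s, in which the tool goes at most 62.5 mm and 10.7 degrees, less where a joint would pass 70% of its speed; a pose out of reach is approached as far as the arm can. A call with a gripper value outside its range is refused whole. The fingers move at their own pace and stop on an object; the grip force is fixed at half the most. Time passes only in rows, so rows that repeat a pose let the fingers close. It gives the time, the measured TCP pose, the force and the opening at its end, in the units of the state.
- ctrl.get_obs(): the state, without advancing time (a new reading comes with each control period).
- ctrl.camera(name): name is "scene" or "top"; returns a dict with "image" (420x560x3 uint8, red, green, blue), "mtx" (3x3 intrinsics, pixels), "R" (3x3) and "t" (3): a world point X has camera coordinates R X + t. Camera axes: x right, y down, z forward; pixel columns grow to the right and rows downward; lengths in m; the calibration is good to about 2 mm. A picture is of the moment at which its call begins. There is no depth.
- ctrl.hand_in(): hands the job in, once; it reports no verdict.
The state is a dict: "time_s": time; "q": joint angles; "dq": joint speeds; "joint_efforts": joint torques, N m; "eef_pos": TCP position; "eef_rot": TCP orientation; "wrist_force": force on the tool from outside, world axes, zero at the start; "torque": the same for the moment, N m; "opening": opening from 0.0 (shut) to 1.0 (fully open).
Only numpy, scipy, OpenCV 4.12 (cv2) and the standard library are available. Lean on these libraries where they do the work, as an engineer would, in place of code of your own. Each camera call takes 0.05 s, during which the arm holds its last target.

### The job

Lay the wide-tooth comb flat in the open drawer of the ceramic tray, on the drawer's floor beside the nail brush and the tin that stay in it, and then slide the drawer fully shut. Then pull the quick-release pin out of its socket on the left side of the tray and push it all the way down through the drawer's lug into the lock block on the right side, so that the drawer is locked. Leave everything else where it is.

Things in the scene. Friction and masses are not known exactly. Their poses are not given: they have to be found in the camera images.
- chest: Fixed white ceramic tray with one drawer under it, 200 (x) x 260 (y) x 68 mm high, plus a 7 mm rim along sides and back of its top. Origin: centre of its underside on the counter; +x from its front to its back, +y to its left side seen from the robot, z up. The drawer slides out along -x; the top (underside 60 mm above the counter) covers all behind the front edge at x = -100 mm.
- drawer (a joint): How far the drawer is out, in m: 0 = fully shut, up to 0.165. It starts 0.13 to 0.16 out. It slides with about 1.5 N friction plus light damping and stays where it is left; it stops by itself at 0.
- drawer_floor (a point): Centre of the drawer's inner floor, 12 mm above the counter; moves with the drawer, axes as the tray's. Inside 160 (x) x 228 (y) mm, side walls to 47 mm above the counter. The front panel's inner face is at x = -80 mm from here, its top 64 mm above the counter. With the drawer out by d, the floor is uncovered from x = -80 mm to x = d - 80 mm.
- drawer_knob (a point): Centre of the outer end of the drawer's steel knob (18 mm diameter, sticking 20 mm out of the front panel towards -x, 40 mm above the counter); moves with the drawer; axes as the tray's. With the drawer shut it lies at x = -132 mm, y = 0 of the tray.
- lug_hole (a point): Top, 60 mm above the counter, of the 13 mm through hole in the steel lug: a level plate 40 mm wide, 8 mm thick, behind the right end of the drawer's front panel, which is no higher there. Moves with the drawer; with the drawer shut it lies straight over the lock hole.
- lock_hole (a point): Top, 52 mm above the counter, of the 12 mm hole (45 mm deep, chamfered) in the fixed 40 x 40 mm steel lock block against the tray's right side, at x = -68, y = -152 mm of the tray; axes as the tray's. The shut drawer's lug covers it with its hole in line.
- stow_hole (a point): Top, 60 mm above the counter, of the 12 mm hole in the fixed 40 x 40 mm steel stow socket against the tray's left side, at x = -68, y = +152 mm of the tray, where the pin starts. Two sprung balls hold the pin by its groove: about 6 N pulls it out straight up.
- pin: Steel quick-release pin, at first upright in the stow socket. Origin: centre of its collar's underside (60 mm above the counter when seated in either place); z up its axis. Above: collar 26 mm diameter, 4 mm high, then a black round head to grip, 22 mm diameter, 30 mm high. Below: shank 9 mm diameter, 34 mm long, chamfered tip, shallow groove. 60 g.
- pin_tip (a point): Lower end of the pin's shank, on its axis, 34 mm below the pin's origin.
- comb: The wide-tooth comb: brown wood, 130 (x) x 42 (y) x 8 mm thick, lying flat on the counter to the left or right of the drawer. Origin: centre of its outline on the underside; x along its length, the 16 mm spine at +y, ten 7 mm wide teeth pointing to -y, z up. About 45 g. It can be gripped across its 42 mm width, at or near the middle; the bottle or the jar may stand close beside it.
- nail_brush: Nail brush lying in the open drawer near one end, 60 (x) x 34 (y) x 28 mm; origin at the centre of its underside. Stays in the drawer.
- tin: Small round aluminium tin standing in the open drawer near the other end, 34 mm diameter, 22 mm high; origin at the centre of its underside. Stays in the drawer.
- fine_comb: Fine-tooth comb, longer and narrower: 175 (x) x 28 (y) x 6 mm, same wood, thirty thin teeth, lying on the counter; origin at the centre of its underside. Leave it.
- toothbrush: Toothbrush lying on the counter, about 195 mm long along its x, 12 mm wide, up to 17 mm high at the bristles; origin on its underside 95 mm from the handle's end. Leave it.
- bottle: White bottle standing on the counter, 56 mm diameter, 170 mm high; origin at the centre of its underside. Leave it.
- jar: Glass jar standing on the counter, 68 mm diameter, 75 mm high; origin at the centre of its underside. Leave it.
- cup: Plastic cup standing on the tray's top, 64 mm diameter, 90 mm high; origin at the centre of its underside, 68 mm above the counter. Leave it.
Mind the look-alikes: they are no part of the job. What is shaped like the comb but black or blue is not meant. Of the things like the nail_brush, leave any that is blue; of the rest the larger one is meant.

How it is judged:
By the outcome, as a careful person would: the job done as asked, in the order asked, and still so for the second after the job is handed in, with the robot touching nothing.
It also fails if it takes over 72 s, if anything falls off the work surface, if the arm or the gripper's body presses on something with over 40 N, if the wrist force passes 120 N, or if a joint passes its speed limit or range.

## Working session

There is one attempt and no reset: what is moved stays moved. The work goes in short steps, Python scripts to look and compute and a tool call to move; the robot and the scene stay as the last step left them, time stands still between calls to the robot, and variables do not carry over. Pictures are saved under pics/ and viewed, and the job is handed in when it is done.

Besides the shell and the picture viewer there is one more tool, called after "Call:" as a command line: name --argument value ..., lists and objects as JSON in quotes. drive_tool: Moves the arm, as the interface text tells. Its arguments: {"type":"object","properties":{"commands":{"type":"array","items":{"type":"object","properties":{"gripper":{"type":"number"},"dx":{"type":"number"},"dy":{"type":"number"},"dz":{"type":"number"},"turn":{"type":"number"}}}}},"required":["commands"]}

```bash
mkdir -p pics; ls
cat > h.py <<'E'
import numpy as np, cv2
from bench import ctrl
def snap(n,f):
    c=ctrl.camera(n); cv2.imwrite(f,c["image"][:,:,::-1]); np.savez(f[:-4]+'.npz',mtx=c["mtx"],R=c["R"],t=c["t"],image=c["image"]); return c
def load(f): return np.load(f)
def ray(c,u,v):
    d=np.linalg.inv(c["mtx"])@[u,v,1]; R=c["R"]; return -R.T@c["t"], R.T@d
def atz(c,u,v,z):
    o,d=ray(c,u,v); return o+d*(z-o[2])/d[2]
def proj(c,X):
    p=c["mtx"]@(c["R"]@np.array(X,float)+c["t"]); return p[:2]/p[2]
def tri(c1,p1,c2,p2):
    o1,d1=ray(c1,*p1);o2,d2=ray(c2,*p2)
    s=np.linalg.lstsq(np.array([d1,-d2]).T,o2-o1,rcond=None)[0]
    a=o1+d1*s[0];b=o2+d2*s[1];return (a+b)/2,np.linalg.norm(a-b)
def crop(f,u0,v0,u1,v1,k,out):
    im=cv2.imread(f)[v0:v1,u0:u1]; cv2.imwrite(out,cv2.resize(im,None,fx=k,fy=k,interpolation=cv2.INTER_CUBIC))
E
python3 - <<'E'
from h import *
for n in("scene","top"):
    c=snap(n,f"pics/{n}0.png"); print(n,-c["R"].T@c["t"],c["mtx"][0,0])
o=ctrl.get_obs()
for k in o: print(k,np.round(o[k],3))
E
```

```text
pics
scene [ 1.21859096 -0.52071852  1.01805434] 436.67724816349977
top [ 0.3710466  -0.00426614  1.45095228] 535.6420613424661
time_s 0.1
q [-1.548  0.181  1.608  0.     1.354 -0.206]
dq [-0.002 -0.001 -0.002  0.001  0.001 -0.   ]
joint_efforts [ 0.0000e+00 -4.4588e+01 -3.5224e+01 -0.0000e+00  4.0000e-03  0.0000e+00]
eef_pos [ 0.13  -0.56   0.238]
eef_rot [-0.001  0.783 -0.622 -0.001]
wrist_force [ 0.072 -0.633  0.089]
torque [-0.02   0.012 -0.015]
opening 0.998
```

View pics/scene0.png

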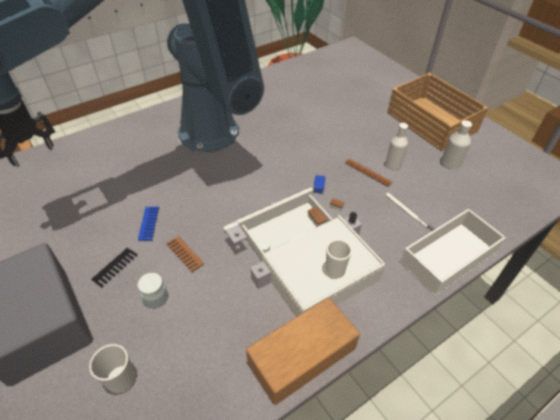

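View pics/top0.png

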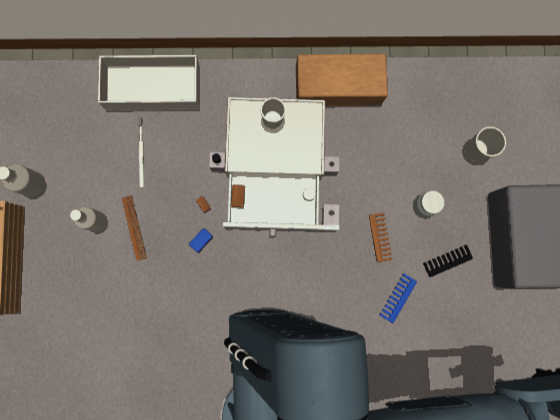

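The comb (brown, wide teeth) is at about top (381,238). The drawer is open with the brush at (237,197) and the tin at (308,194). The pin is at (216,158), the lug at (331,214) and the lock block at (331,163). I'll enlarge these areas.

Run:
```python
from h import *
crop("pics/top0.png",200,85,360,245,5,"pics/t_a.png")
im=cv2.imread("pics/t_a.png");cv2.imwrite("pics/t_a.png",im[:800,:800][:, :])
cv2.imwrite("pics/t_a.png",cv2.resize(cv2.imread("pics/top0.png")[90:240,200:350],None,fx=4,fy=4,interpolation=cv2.INTER_CUBIC))
crop("pics/top0.png",350,180,480,280,6,"pics/t_b.png")
crop("pics/scene0.png",220,170,400,310,4,"pics/s_a.png")
crop("pics/scene0.png",80,190,220,310,5,"pics/s_b.png")
```

```text
(no output)
```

View pics/t_a.png

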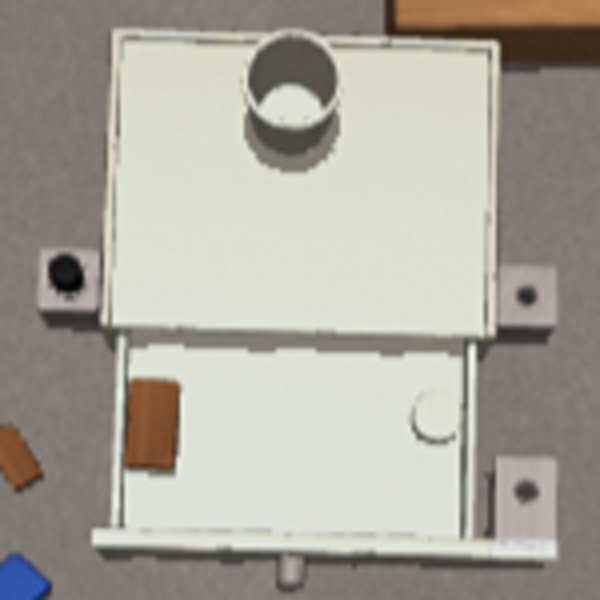

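View pics/t_b.png

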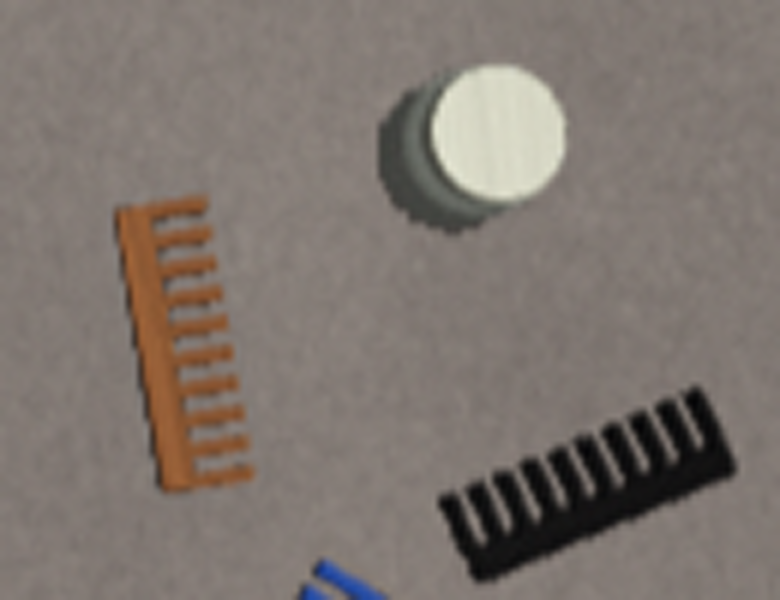

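View pics/s_a.png

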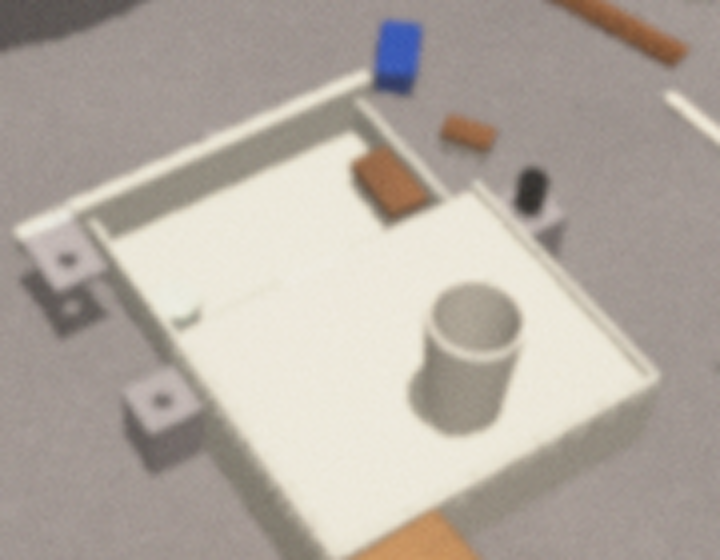

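View pics/s_b.png

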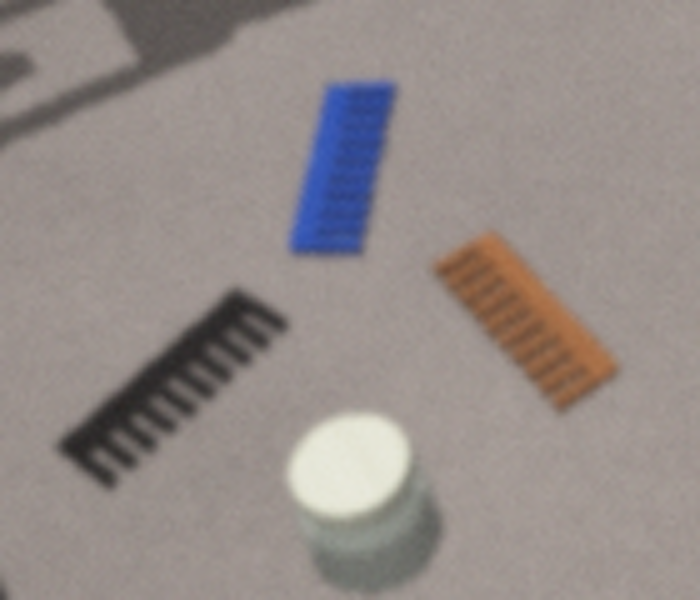

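```bash
cat > m.py <<'E'
from h import *
T=load("pics/top0.npz");S=load("pics/scene0.npz")
ta=lambda x,y:((x+.5)/4-.5+200,(y+.5)/4-.5+90)
tb=lambda x,y:((x+.5)/6-.5+350,(y+.5)/6-.5+180)
sa=lambda x,y:((x+.5)/4-.5+220,(y+.5)/4-.5+170)
sb=lambda x,y:((x+.5)/5-.5+80,(y+.5)/5-.5+190)
P={'comb spine near':(tb(165,491),sb(492,232)),'comb spine far':(tb(118,207),sb(620,370)),
'comb teeth near':(tb(255,474),sb(433,267)),'comb teeth far':(tb(207,198),sb(562,412)),
'lock':(ta(527,296),sa(163,401)),'lug':(ta(527,491),sa(67,260)),'pinhead':(ta(65,269),sa(534,174)),
'cupR':(ta(500,42),sa(335,555)),'backL':(ta(115,30),sa(660,376)),
'panelL':(ta(93,530),sa(368,70)),'panelR':(ta(556,548),sa(16,230)),
}
if __name__=="__main__":
  R={}
  for k,(a,b) in P.items():
    X,e=tri(T,a,S,b);print(k,np.round(X*1000,1),'gap',round(e*1000,1));R[k]=X
  d=R['lock']-R['lug'];print('drawer out',np.hypot(*d[:2]),'dir',np.degrees(np.arctan2(d[1],d[0])))
  print('combs z=8'); 
  q=[atz(T,*P[k][0],.008)*1000 for k in list(P)[:4]];print(np.round(q,1),np.round(np.mean(q,0),1))
  print('lock60/52',atz(T,*P['lock'][0],.06)*1000,atz(T,*P['lock'][0],.052)*1000,'lug60',atz(T,*P['lug'][0],.06)*1000,'pin94',atz(T,*P['pinhead'][0],.094)*1000)
  print('stow block',np.mean([atz(T,*ta(*p),.06)*1000 for p in((38,251),(98,248),(38,311),(98,311))],0))
  print('knob',atz(T,*ta(290,587),.04)*1000)
  print('tin',atz(T,*ta(437,415),.034)*1000,'brush',[np.round(atz(T,*ta(*p),.04)*1000,1) for p in((128,379),(180,380),(174,472),(124,468))])
  print('panel z64',atz(T,*ta(93,530),.064)*1000,atz(T,*ta(556,543),.064)*1000)
  print('chest front',atz(T,*ta(105,326),.068)*1000,atz(T,*ta(494,336),.068)*1000)
  print('jar',atz(T,*tb(498,132),.075)*1000)
E
python3 m.py
```

```text
comb spine near [ 395.1 -308.5    7.6] gap 1.6
comb spine far [ 523.8 -292.2    7.2] gap 0.5
comb teeth near [ 402.  -348.7   10.5] gap 1.3
comb teeth far [ 528.2 -332.3    4.4] gap 2.4
lock [ 656.  -187.4   52.1] gap 0.5
lug [ 524.2 -182.4   60.4] gap 1.0
pinhead [668.2 115.5  99.1] gap 0.6
cupR [ 822.3 -171.1   79.7] gap 0.1
backL [834.5  83.9  76.1] gap 0.2
panelL [501.5  99.3  72.5] gap 3.5
panelR [ 485.6 -200.    66.4] gap 2.5
drawer out 0.1318607416935741 dir -2.2014956171576614
combs z=8
[[ 395.5 -307.7    8. ]
 [ 523.9 -291.8    8. ]
 [ 402.3 -348.6    8. ]
 [ 527.3 -332.6    8. ]] [ 462.2 -320.2    8. ]
lock60/52 [ 654.4920841  -186.19171808   60.        ] [ 656.12230814 -187.23805494   52.        ] lug60 [ 524.49439678 -182.00546581   60.        ] pin94 [669.50206369 116.14820055  94.        ]
stow block [669.41897766 117.21511877  60.        ]
knob [465.66782217 -25.97771737  40.        ]
tin [ 579.53983003 -126.55181387   34.        ] brush [array([606.1,  79.4,  40. ]), array([604.9,  44.8,  40. ]), array([543.2,  49.5,  40. ]), array([546.4,  82.5,  40. ])]
panel z64 [503.25727823 101.44485023  64.        ] [ 489.6828941  -199.33288353   64.        ]
chest front [636.80007942  92.50128038  68.        ] [ 626.41479838 -162.53914101   68.        ]
jar [ 546.82102537 -445.89660421   75.        ]
```

```bash
cat >> h.py <<'E'
from scipy.spatial.transform import Rotation as Ro
def pose():
    o=ctrl.get_obs(); w,x,y,z=o["eef_rot"]; R=Ro.from_quat([x,y,z,w]).as_matrix(); return np.array(o["eef_pos"]),R,o
def go(x,y,z,yaw=None):
    p,R,o=pose(); d=R.T@(np.array([x,y,z])-p)*100
    y0=np.degrees(np.arctan2(R[1,0],R[0,0])); t=0 if yaw is None else (y0-yaw+90)%180-90
    print('yaw now',round(y0,2),'tilt',np.round(R[:,2],4),'dx dy dz turn',np.round(d,2),round(t,2),'mm pos',np.round(p*1000,1),'t',o['time_s'],'F',np.round(o['wrist_force'],1),'op',round(o['opening'],3),'q',np.round(o['q'],2))
E
python3 -c "
from h import *
go(.4622,-.3202,.1,-82.75)"
```

```text
yaw now -76.89 tilt [-0.      0.0016 -1.    ] dx dy dz turn [-15.76 -37.73  13.88] 5.86 mm pos [ 130.4 -559.5  238.5] t 0.1 F [ 0.1 -0.6  0.1] op 0.998 q [-1.55  0.18  1.61  0.    1.35 -0.21]
```

Call:
drive_tool --commands '[{"dx": -2.5, "dy": -5.5, "dz": 1.5, "turn": 2, "gripper": 0.36}, {"dx": -5, "dy": -11, "dz": 4, "turn": 4, "gripper": 0.36}, {"dx": -7.5, "dy": -16.5, "dz": 7, "turn": 5.9, "gripper": 0.36}, {"dx": -10, "dy": -22, "dz": 9, "turn": 5.9, "gripper": 0.36}, {"dx": -12.5, "dy": -27.5, "dz": 11, "turn": 5.9, "gripper": 0.36}, {"dx": -14.5, "dy": -33, "dz": 13, "turn": 5.9, "gripper": 0.36}, {"dx": -15.8, "dy": -37.7, "dz": 13.9, "turn": 5.9, "gripper": 0.36}, {"dx": -15.8, "dy": -37.7, "dz": 13.9, "turn": 5.9, "gripper": 0.36}, {"dx": -15.8, "dy": -37.7, "dz": 13.9, "turn": 5.9, "gripper": 0.36}]'

```text
time_s: 1.23
eef_pos: [0.4615, -0.3204, 0.0999]
eef_rot: [0.0, 0.751, -0.661, -0.0]
wrist_force: [-0.0, -0.1, -0.4]
opening: 0.641
```

```bash
python3 -c "
from h import *
go(.4622,-.3202,.012,-82.75)
T=snap('top','pics/t1.png');S=snap('scene','pics/s1.png')
crop('pics/t1.png',330,160,480,280,5,'pics/t1c.png')
crop('pics/s1.png',80,140,280,310,4,'pics/s1c.png')"
```

```text
yaw now -82.73 tilt [-9.e-04  4.e-04 -1.e+00] dx dy dz turn [-0.   -0.08  8.79] 0.02 mm pos [ 461.5 -320.4   99.9] t 1.225 F [-0.  -0.1 -0.4] op 0.641 q [-0.82  0.32  1.75 -0.    1.08  0.63]
```

View pics/s1c.png

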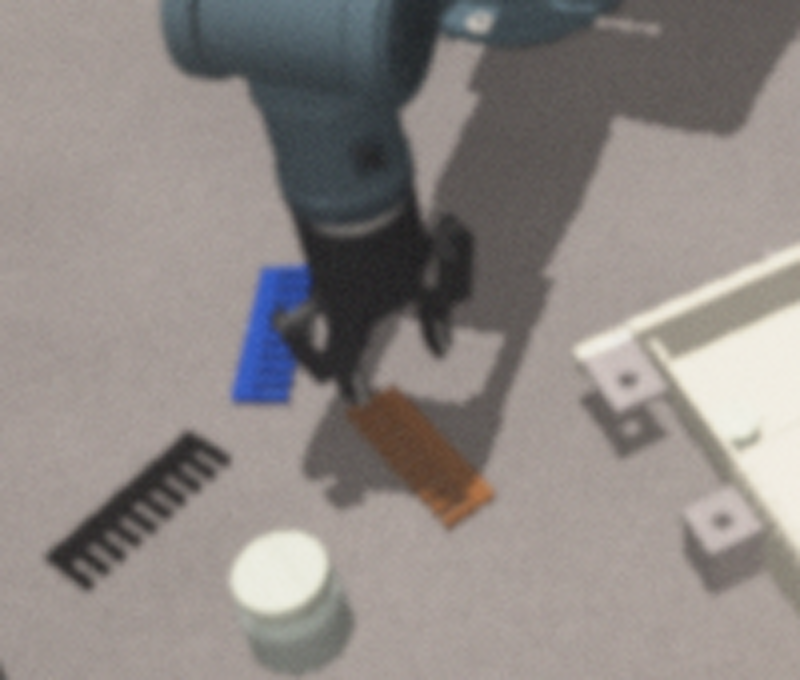

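View pics/t1c.png

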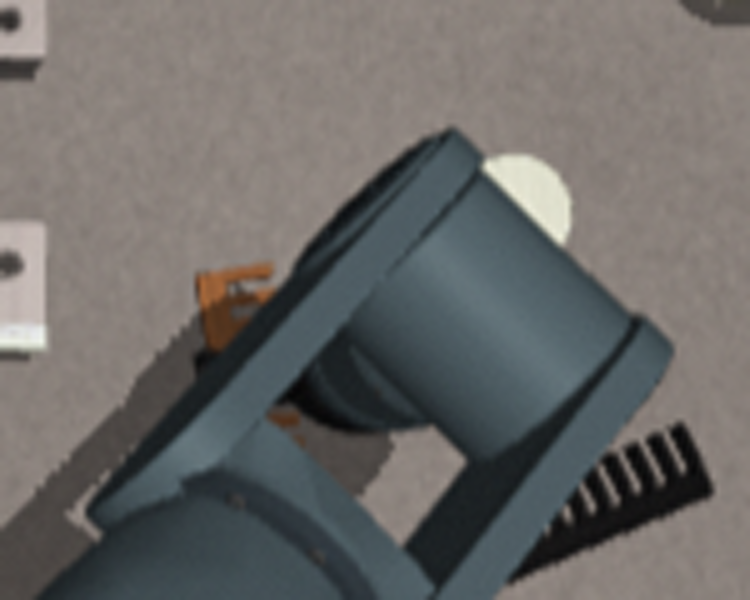

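Call:
drive_tool --commands '[{"dz": 4, "dy": -0.1, "gripper": 0.36}, {"dz": 7.5, "dy": -0.1, "gripper": 0.36}, {"dz": 8.6, "dy": -0.1, "gripper": 0.36}, {"dz": 9.0, "dy": -0.1, "gripper": 0.36}, {"dz": 9.1, "dy": -0.1, "gripper": 0.36}, {"dz": 9.1, "dy": -0.1, "gripper": 0.7}, {"dz": 9.1, "dy": -0.1, "gripper": 0.7}, {"dz": 9.1, "dy": -0.1, "gripper": 0.7}, {"dz": 9.1, "dy": -0.1, "gripper": 0.7}]'

```text
invalid input at $.commands[0]: expected keys gripper, dx, dy, dz, turn
```

```bash
python3 -c "
from h import *
go(.4622,-.3202,.1,-2.4)
S=snap('scene','pics/s2.png')
crop('pics/s2.png',80,140,280,310,4,'pics/s2c.png')"
```

```text
yaw now -82.86 tilt [-1.e-04 -3.e-04 -1.e+00] dx dy dz turn [-0.11 -0.14  0.05] -80.46 mm pos [ 461.  -321.4  100.5] t 1.325 F [-0.3 -0.1  0.8] op 0.639 q [-0.82  0.32  1.75 -0.    1.08  0.63]
```

View pics/s2c.png

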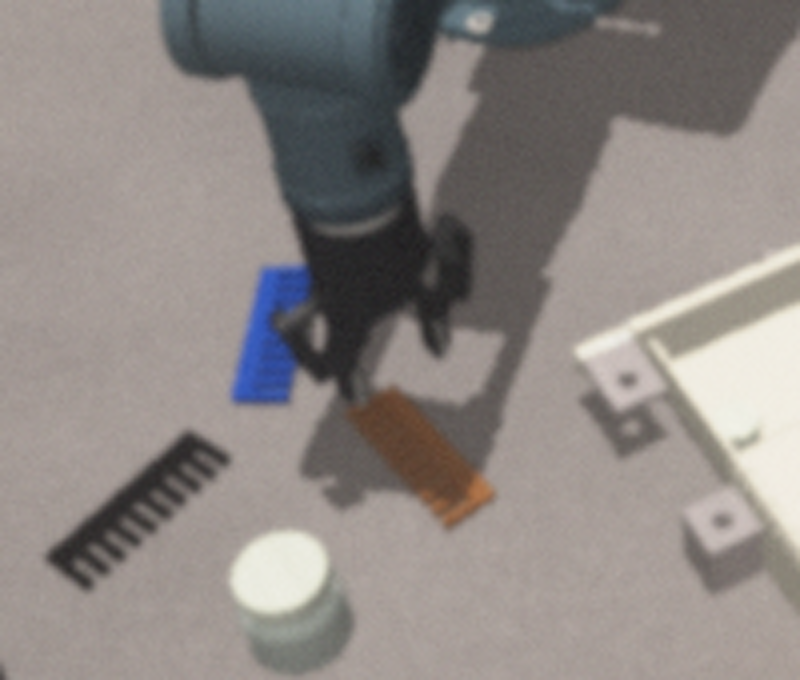

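The call was refused because every key is required in each row. I'll repeat it with all of them.

Call:
drive_tool --commands '[{"dx": 0, "turn": 0, "dz": 4, "dy": -0.1, "gripper": 0.36}, {"dx": 0, "turn": 0, "dz": 7.5, "dy": -0.1, "gripper": 0.36}, {"dx": 0, "turn": 0, "dz": 8.6, "dy": -0.1, "gripper": 0.36}, {"dx": 0, "turn": 0, "dz": 9.0, "dy": -0.1, "gripper": 0.36}, {"dx": 0, "turn": 0, "dz": 9.1, "dy": -0.1, "gripper": 0.36}, {"dx": 0, "turn": 0, "dz": 9.1, "dy": -0.1, "gripper": 0.7}, {"dx": 0, "turn": 0, "dz": 9.1, "dy": -0.1, "gripper": 0.7}, {"dx": 0, "turn": 0, "dz": 9.1, "dy": -0.1, "gripper": 0.7}, {"dx": 0, "turn": 0, "dz": 9.1, "dy": -0.1, "gripper": 0.7}]'

```text
time_s: 2.5
eef_pos: [0.4634, -0.3211, 0.0111]
eef_rot: [0.0, 0.75, -0.661, 0.001]
wrist_force: [-1.8, 0.7, 6.4]
opening: 0.454
```

```bash
python3 -c "
from h import *
go(.4622,-.3202,.1,-2.4)
S=snap('scene','pics/s3.png')
crop('pics/s3.png',80,140,280,310,4,'pics/s3c.png')"
```

```text
yaw now -82.77 tilt [ 0.0012 -0.0015 -1.    ] dx dy dz turn [-0.09  0.1  -8.89] -80.37 mm pos [ 463.4 -321.1   11.1] t 2.5 F [-1.8  0.7  6.4] op 0.454 q [-0.82  0.47  1.77 -0.    0.91  0.63]
```

View pics/s3c.png

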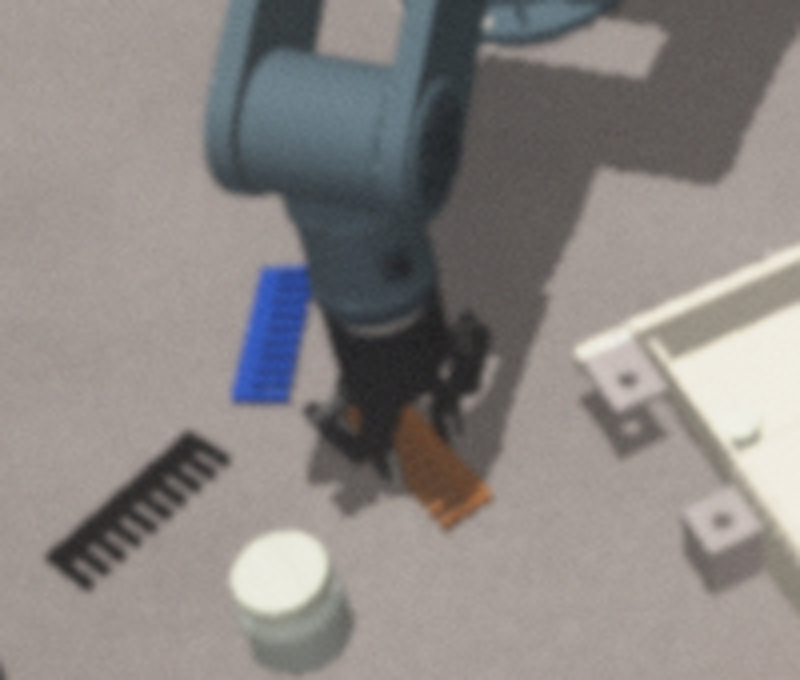

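Call:
drive_tool --commands '[{"dx": 0, "turn": 0, "dz": 0, "dy": 0, "gripper": 0.75}, {"dx": 0, "turn": 0, "dz": -1, "dy": 0, "gripper": 0.75}, {"dx": 0, "turn": 0, "dz": -3, "dy": 0, "gripper": 0.75}, {"dx": 0, "turn": 0, "dz": -7, "dy": 0, "gripper": 0.75}, {"dx": 0, "turn": 0, "dz": -11.5, "dy": 0, "gripper": 0.75}, {"dx": 0, "turn": 0, "dz": -15.5, "dy": 0, "gripper": 0.75}, {"dx": 0, "turn": 0, "dz": -16, "dy": 0, "gripper": 0.75}]'

```text
time_s: 3.42
eef_pos: [0.4646, -0.3224, 0.1747]
eef_rot: [0.0, 0.75, -0.661, 0.004]
wrist_force: [0.3, -0.1, -0.7]
opening: 0.45
```

```bash
python3 -c "
from h import *
go(.568,-.032,.17,-2.4)
S=snap('scene','pics/s4.png')
crop('pics/s4.png',60,80,260,250,4,'pics/s4c.png')"
```

```text
yaw now -82.78 tilt [ 0.006  -0.0064 -1.    ] dx dy dz turn [-27.51 -13.9    0.35] -80.38 mm pos [ 464.6 -322.4  174.7] t 3.425 F [ 0.3 -0.1 -0.7] op 0.45 q [-0.82  0.22  1.7   0.    1.21  0.63]
```

View pics/s4c.png

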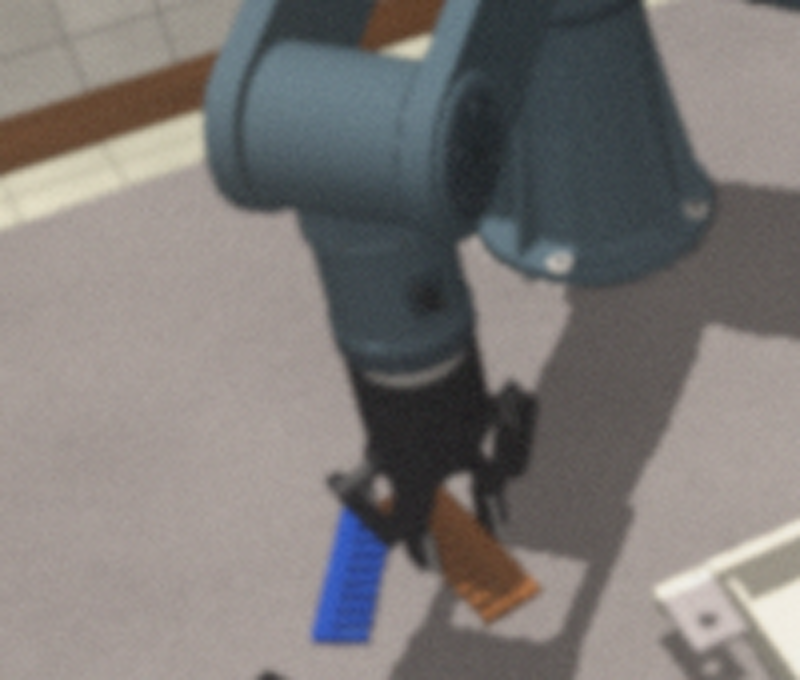

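Call:
drive_tool --commands '[{"dx": -3.5, "dy": -1.5, "dz": 0, "turn": -10, "gripper": 0.75}, {"dx": -7, "dy": -3.3, "dz": 0, "turn": -20, "gripper": 0.75}, {"dx": -10.5, "dy": -5, "dz": 0, "turn": -30, "gripper": 0.75}, {"dx": -14, "dy": -6.8, "dz": 0, "turn": -40, "gripper": 0.75}, {"dx": -17.5, "dy": -8.5, "dz": 0, "turn": -50, "gripper": 0.75}, {"dx": -21, "dy": -10.3, "dz": 0, "turn": -60, "gripper": 0.75}, {"dx": -24.5, "dy": -12, "dz": 0, "turn": -70, "gripper": 0.75}, {"dx": -27.5, "dy": -13.6, "dz": 0, "turn": -80.4, "gripper": 0.75}, {"dx": -27.5, "dy": -13.6, "dz": 0, "turn": -80.4, "gripper": 0.75}, {"dx": -27.5, "dy": -13.6, "dz": 0, "turn": -80.4, "gripper": 0.75}]'

```text
time_s: 4.72
eef_pos: [0.5624, -0.0307, 0.1684]
eef_rot: [-0.0, 1.0, -0.022, -0.001]
wrist_force: [-0.2, -0.6, -1.1]
opening: 0.457
```

```bash
python3 -c "
from h import *
go(.565,-.031,.04,-2.4)
S=snap('scene','pics/s5.png')
crop('pics/s5.png',200,90,400,260,4,'pics/s5c.png')
S=snap('top','pics/t5.png')
crop('pics/t5.png',190,90,350,240,4,'pics/t5c.png')"
```

```text
yaw now -2.47 tilt [-1.9e-03  1.0e-04 -1.0e+00] dx dy dz turn [ 0.29  0.02 12.84] -0.07 mm pos [562.4 -30.7 168.4] t 4.725 F [-0.2 -0.6 -1.1] op 0.457 q [-0.27  0.23  1.7  -0.    1.21 -0.22]
```

View pics/s5c.png

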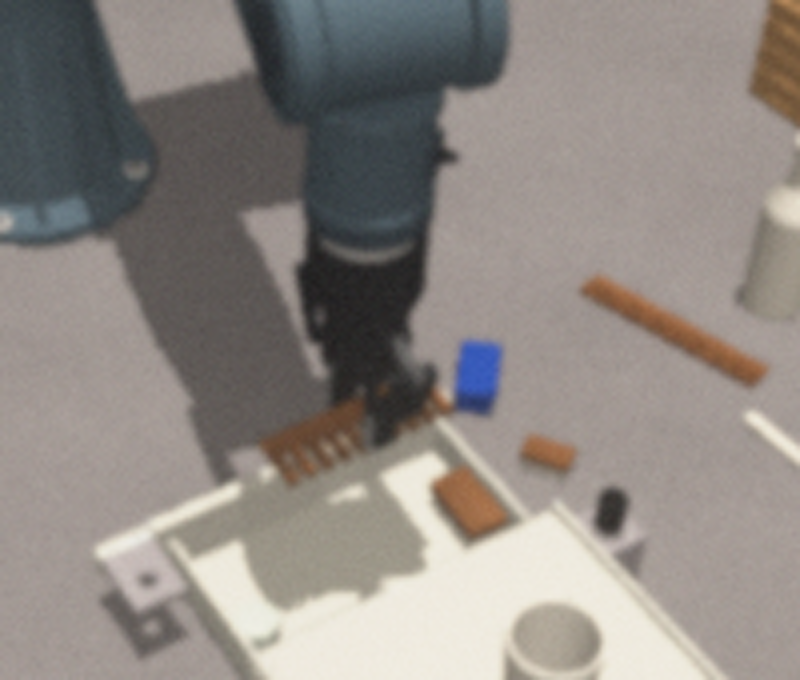

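View pics/t5c.png

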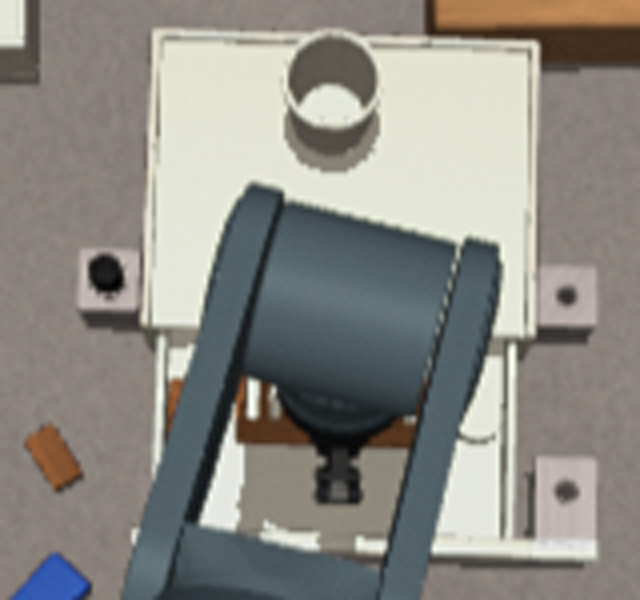

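Call:
drive_tool --commands '[{"dx": 0.2, "dy": 0, "dz": 4, "turn": 0, "gripper": 0.75}, {"dx": 0.2, "dy": 0, "dz": 9, "turn": 0, "gripper": 0.75}, {"dx": 0.2, "dy": 0, "dz": 12, "turn": 0, "gripper": 0.75}, {"dx": 0.2, "dy": 0, "dz": 13.5, "turn": 0, "gripper": 0.75}, {"dx": 0.2, "dy": 0, "dz": 14, "turn": 0, "gripper": 0.75}, {"dx": 0.2, "dy": 0, "dz": 14.2, "turn": 0, "gripper": 0.75}, {"dx": 0.2, "dy": 0, "dz": 14.2, "turn": 0, "gripper": 0.75}]'

```text
time_s: 5.7
eef_pos: [0.5661, -0.031, 0.0284]
eef_rot: [0.0, 1.0, -0.021, 0.001]
wrist_force: [0.8, -0.7, 0.2]
opening: 0.456
```

```bash
python3 -c "
from h import *
go(.565,-.031,.022,-2.4)
S=snap('scene','pics/s6.png')
crop('pics/s6.png',200,130,380,270,4,'pics/s6c.png')
S=snap('top','pics/t6.png')
crop('pics/t6.png',190,90,350,240,4,'pics/t6c.png')"
```

```text
yaw now -2.4 tilt [ 2.e-03 -5.e-04 -1.e+00] dx dy dz turn [-0.11  0.01  0.64] 0.0 mm pos [566.1 -31.   28.4] t 5.7 F [ 0.8 -0.7  0.2] op 0.456 q [-0.26  0.44  1.76  0.    0.94 -0.22]
```

View pics/s6c.png

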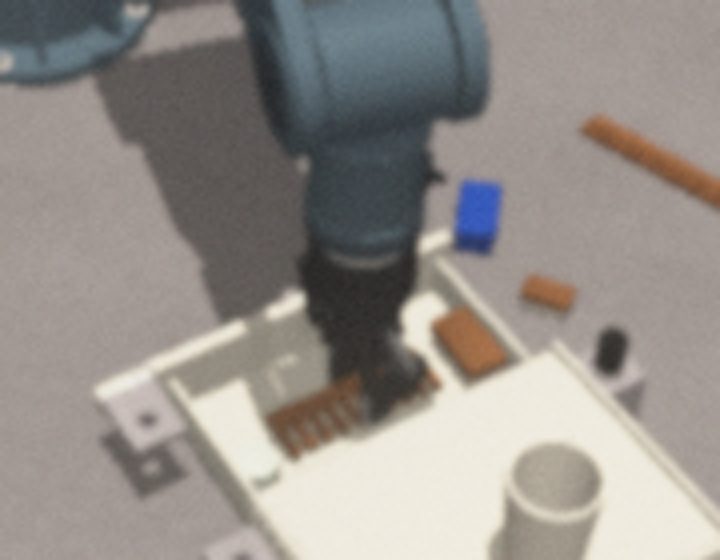

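View pics/t6c.png

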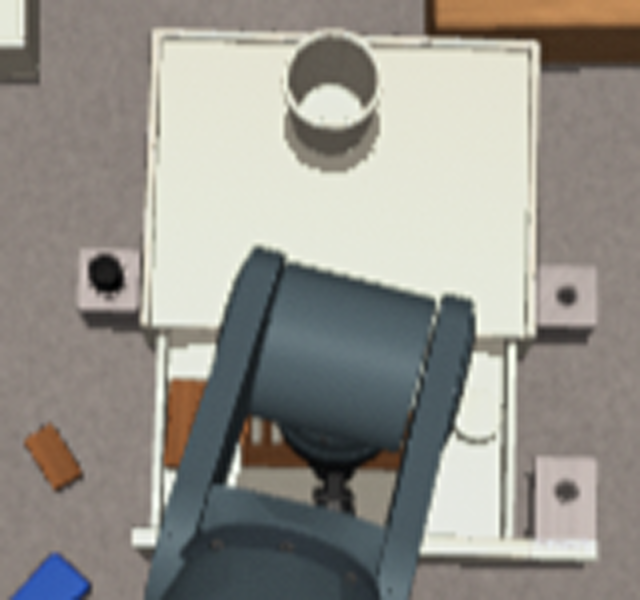

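Call:
drive_tool --commands '[{"dx": 0, "dy": 0, "dz": 0.2, "turn": 0, "gripper": 0.75}, {"dx": 0, "dy": 0, "dz": 0.4, "turn": 0, "gripper": 0.75}, {"dx": 0, "dy": 0, "dz": 0.5, "turn": 0, "gripper": 0.75}, {"dx": 0, "dy": 0, "dz": 0.5, "turn": 0, "gripper": 0.75}]'

```text
time_s: 6.3
eef_pos: [0.5658, -0.0307, 0.0231]
eef_rot: [0.0, 1.0, -0.021, 0.001]
wrist_force: [-0.6, 1.1, 6.4]
opening: 0.452
```

Contact with the floor (6.4 N at z = 23 mm), so I'll release here and rise.

Call:
drive_tool --commands '[{"dx": 0, "dy": 0, "dz": 0, "turn": 0, "gripper": 0.42}, {"dx": 0, "dy": 0, "dz": 0, "turn": 0, "gripper": 0.4}, {"dx": 0, "dy": 0, "dz": 0, "turn": 0, "gripper": 0.38}, {"dx": 0, "dy": 0, "dz": -1, "turn": 0, "gripper": 0.38}, {"dx": 0, "dy": 0, "dz": -4, "turn": 0, "gripper": 0.38}, {"dx": 0, "dy": 0, "dz": -9, "turn": 0, "gripper": 0.38}, {"dx": -4, "dy": 0, "dz": -12, "turn": 0, "gripper": 0.6}, {"dx": -10, "dy": 0, "dz": -12, "turn": 0, "gripper": 0.9}, {"dx": -15, "dy": 0, "dz": -12, "turn": 0, "gripper": 1}, {"dx": -17.5, "dy": 0, "dz": -12, "turn": 0, "gripper": 1}, {"dx": -17.5, "dy": 0, "dz": -12, "turn": 0, "gripper": 1}]'

```text
time_s: 7.68
eef_pos: [0.3895, -0.0232, 0.1428]
eef_rot: [0.0, 1.0, -0.021, 0.001]
wrist_force: [1.0, 0.8, 1.0]
opening: 0.001
```

```bash
python3 -c "
from h import *
go(.42,-.025,.04,-2.4)
S=snap('scene','pics/s7.png')
crop('pics/s7.png',200,130,380,270,4,'pics/s7c.png')
S=snap('top','pics/t7.png')
crop('pics/t7.png',190,90,350,240,4,'pics/t7c.png')"
```

```text
yaw now -2.42 tilt [ 1.1e-03 -4.0e-04 -1.0e+00] dx dy dz turn [ 3.05  0.04 10.28] -0.02 mm pos [389.5 -23.2 142.8] t 7.675 F [1.  0.8 1. ] op 0.001 q [-0.37 -0.14  2.14  0.    1.14 -0.32]
```

View pics/s7c.png

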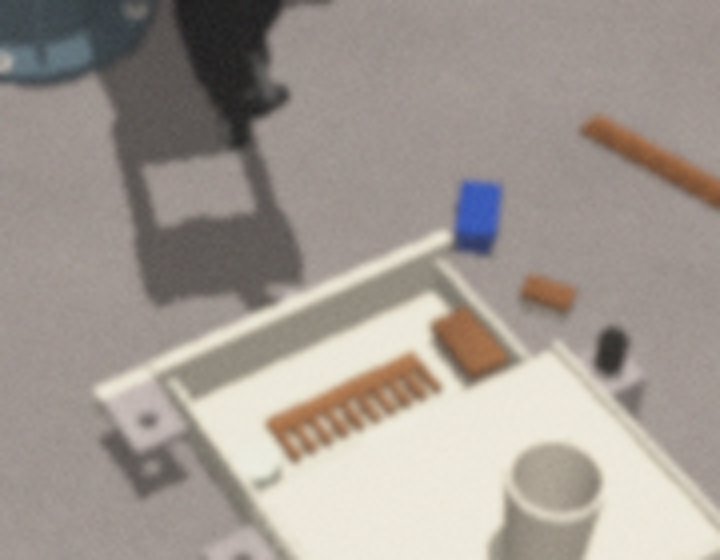

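View pics/t7c.png

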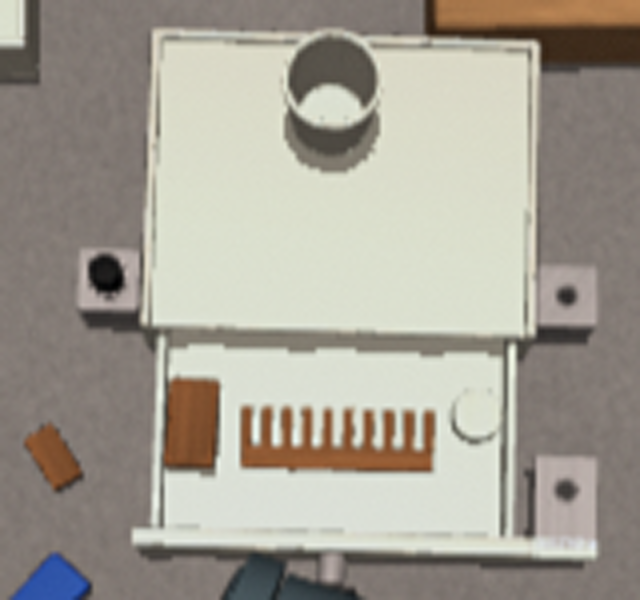

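Call:
drive_tool --commands '[{"dx": 0, "dy": 0, "dz": 0, "turn": 10, "gripper": 1}, {"dx": 0, "dy": 0, "dz": 0, "turn": 20, "gripper": 1}, {"dx": 0, "dy": 0, "dz": 1, "turn": 30, "gripper": 1}, {"dx": 1, "dy": 0, "dz": 2.5, "turn": 40, "gripper": 1}, {"dx": 2, "dy": 0, "dz": 4, "turn": 50, "gripper": 1}, {"dx": 3, "dy": 0, "dz": 5.5, "turn": 60, "gripper": 1}, {"dx": 3, "dy": 0, "dz": 7, "turn": 70, "gripper": 1}, {"dx": 3, "dy": 0, "dz": 9, "turn": 80, "gripper": 1}, {"dx": 3, "dy": 0, "dz": 10.4, "turn": 90, "gripper": 1}, {"dx": 3, "dy": 0, "dz": 10.4, "turn": 90, "gripper": 1}, {"dx": 3, "dy": 0, "dz": 10.4, "turn": 90, "gripper": 1}]'

```text
time_s: 9.15
eef_pos: [0.4213, -0.0249, 0.0387]
eef_rot: [0.0, -0.693, 0.72, -0.0]
wrist_force: [0.1, -0.5, 1.0]
opening: 0.004
```

```bash
python3 -c "
from h import *
go(.5876,-.0321,.038,-92.4)
S=snap('scene','pics/s8.png')
crop('pics/s8.png',160,90,360,240,4,'pics/s8c.png')
"
```

```text
yaw now -92.19 tilt [ 7.e-04 -2.e-04 -1.e+00] dx dy dz turn [  0.09 -16.64   0.08] 0.21 mm pos [421.3 -24.9  38.7] t 9.15 F [ 0.1 -0.5  1. ] op 0.004 q [-0.34  0.15  2.12  0.    0.87  1.27]
```

View pics/s8c.png

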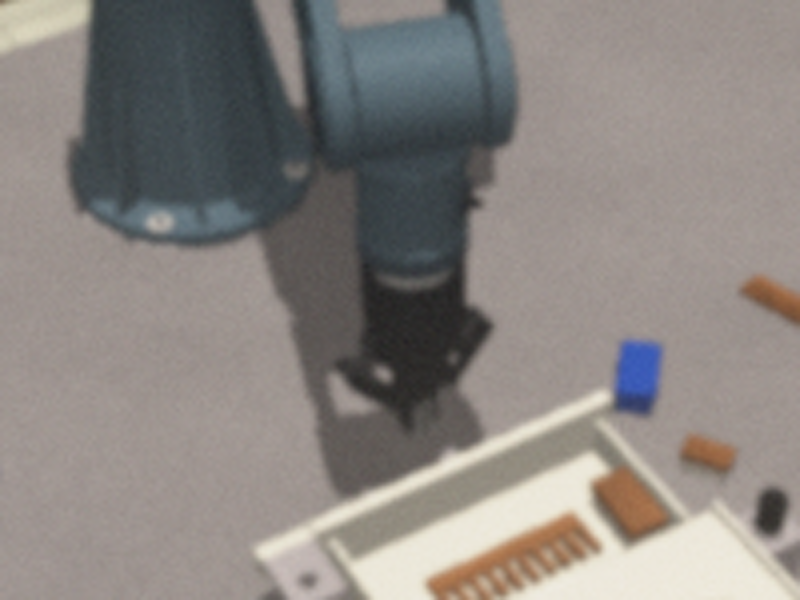

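Call:
drive_tool --commands '[{"dx": 0, "dy": -2.5, "dz": 0, "turn": 0, "gripper": 1}, {"dx": 0, "dy": -3.2, "dz": 0, "turn": 0, "gripper": 1}, {"dx": 0, "dy": -3.8, "dz": 0, "turn": 0, "gripper": 1}, {"dx": 0, "dy": -4.6, "dz": 0, "turn": 0, "gripper": 1}, {"dx": 0, "dy": -5.6, "dz": 0, "turn": 0, "gripper": 1}, {"dx": 0, "dy": -6.8, "dz": 0, "turn": 0, "gripper": 1}, {"dx": 0, "dy": -8, "dz": 0, "turn": 0, "gripper": 1}, {"dx": 0, "dy": -9.2, "dz": 0, "turn": 0, "gripper": 1}, {"dx": 0, "dy": -10.4, "dz": 0, "turn": 0, "gripper": 1}, {"dx": 0, "dy": -11.6, "dz": 0, "turn": 0, "gripper": 1}, {"dx": 0, "dy": -12.6, "dz": 0, "turn": 0, "gripper": 1}, {"dx": 0, "dy": -13.4, "dz": 0, "turn": 0, "gripper": 1}, {"dx": 0, "dy": -14.2, "dz": 0, "turn": 0, "gripper": 1}, {"dx": 0, "dy": -14.8, "dz": 0, "turn": 0, "gripper": 1}, {"dx": 0, "dy": -15.4, "dz": 0, "turn": 0, "gripper": 1}, {"dx": 0, "dy": -15.8, "dz": 0, "turn": 0, "gripper": 1}]'

```text
time_s: 11.2
eef_pos: [0.5786, -0.0314, 0.0384]
eef_rot: [0.0, -0.692, 0.722, -0.0]
wrist_force: [-2.6, -1.2, 0.9]
opening: 0.003
```

Call:
drive_tool --commands '[{"dx": 0, "dy": -0.3, "dz": 0, "turn": 0, "gripper": 1}, {"dx": 0, "dy": -0.6, "dz": 0, "turn": 0, "gripper": 1}, {"dx": 0, "dy": -0.8, "dz": 0, "turn": 0, "gripper": 1}, {"dx": 0, "dy": -0.8, "dz": 0, "turn": 0, "gripper": 1}]'

```text
time_s: 11.7
eef_pos: [0.5866, -0.0315, 0.0384]
eef_rot: [0.0, -0.692, 0.722, -0.0]
wrist_force: [0.3, 0.3, -0.2]
opening: 0.0
```

```bash
python3 -c "
from h import *
go(.5876,-.0321,.038,-92.4)
S=snap('scene','pics/s9.png')
crop('pics/s9.png',210,150,390,300,4,'pics/s9c.png')
S=snap('top','pics/t9.png')
crop('pics/t9.png',190,90,350,240,4,'pics/t9c.png')
"
```

```text
yaw now -92.39 tilt [ 8.e-04  1.e-04 -1.e+00] dx dy dz turn [ 0.05 -0.11  0.04] 0.01 mm pos [586.6 -31.5  38.4] t 11.7 F [ 0.3  0.3 -0.2] op 0.0 q [-0.26  0.46  1.7   0.    0.98  1.36]
```

View pics/s9c.png

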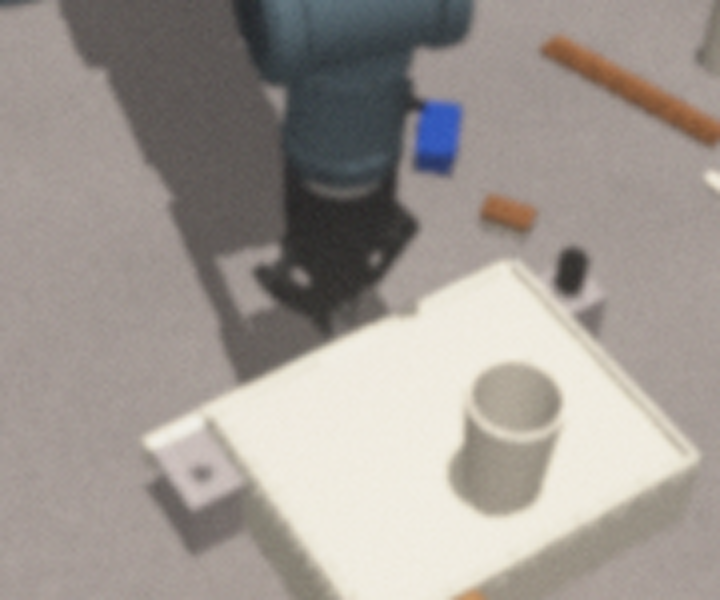

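View pics/t9c.png

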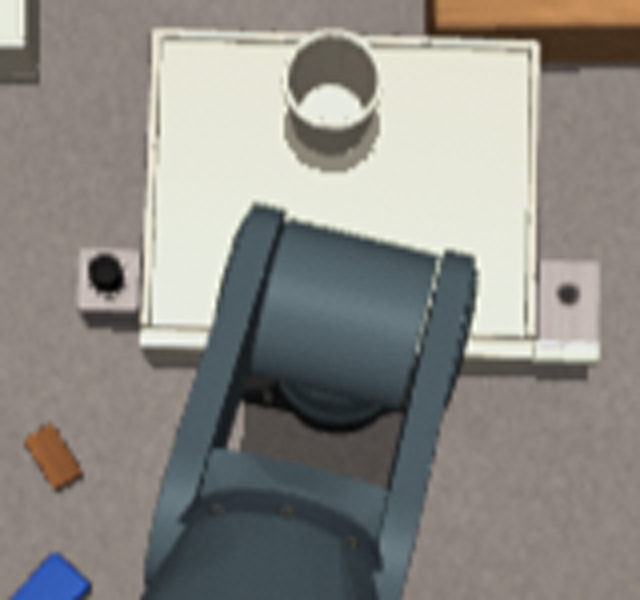

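Call:
drive_tool --commands '[{"dx": 0, "dy": -0.1, "dz": 0, "turn": 0, "gripper": 1}, {"dx": 0, "dy": -0.2, "dz": 0, "turn": 0, "gripper": 1}, {"dx": 0, "dy": -0.3, "dz": 0, "turn": 0, "gripper": 1}, {"dx": 0, "dy": -0.3, "dz": 0, "turn": 0, "gripper": 1}]'

```text
time_s: 12.3
eef_pos: [0.5871, -0.0315, 0.0382]
eef_rot: [-0.002, -0.692, 0.722, 0.002]
wrist_force: [-9.1, -0.5, 8.3]
opening: -0.0
```

Call:
drive_tool --commands '[{"dx": 0, "dy": 1, "dz": 0, "turn": 0, "gripper": 1}, {"dx": 0, "dy": 4, "dz": 0, "turn": -5, "gripper": 0.8}, {"dx": 0, "dy": 6, "dz": -4, "turn": -15, "gripper": 0.6}, {"dx": 0, "dy": 6, "dz": -9, "turn": -25, "gripper": 0.4}, {"dx": 0, "dy": 6, "dz": -14, "turn": -35, "gripper": 0.4}, {"dx": -3, "dy": 5, "dz": -16, "turn": -45, "gripper": 0.4}, {"dx": -7, "dy": 2, "dz": -16, "turn": -55, "gripper": 0.4}, {"dx": -11, "dy": -2, "dz": -16, "turn": -65, "gripper": 0.4}, {"dx": -14, "dy": -6, "dz": -16, "turn": -75, "gripper": 0.4}, {"dx": -14.8, "dy": -8, "dz": -15, "turn": -85, "gripper": 0.4}, {"dx": -14.8, "dy": -8, "dz": -13, "turn": -90, "gripper": 0.4}, {"dx": -14.8, "dy": -8, "dz": -11, "turn": -90, "gripper": 0.4}, {"dx": -14.8, "dy": -8, "dz": -11, "turn": -90, "gripper": 0.4}]'

```text
time_s: 13.92
eef_pos: [0.6734, 0.1127, 0.1456]
eef_rot: [0.0, 1.0, -0.022, -0.002]
wrist_force: [-0.4, -0.4, -0.6]
opening: 0.598
```

```bash
python3 -c "
from h import *
go(.669,.1165,.077,-2.4)
S=snap('scene','pics/s10.png')
crop('pics/s10.png',260,150,440,290,4,'pics/s10c.png')
crop('pics/s10.png',220,200,300,300,7,'pics/s10d.png')
S=snap('top','pics/t10.png')
crop('pics/t10.png',190,90,350,240,4,'pics/t10c.png')
"
```

```text
yaw now -2.51 tilt [-4.5e-03  1.0e-04 -1.0e+00] dx dy dz turn [-0.43 -0.36  6.86] -0.11 mm pos [673.4 112.7 145.6] t 13.925 F [-0.4 -0.4 -0.6] op 0.598 q [-0.01  0.5   1.38  0.    1.26  0.04]
```

View pics/s10c.png

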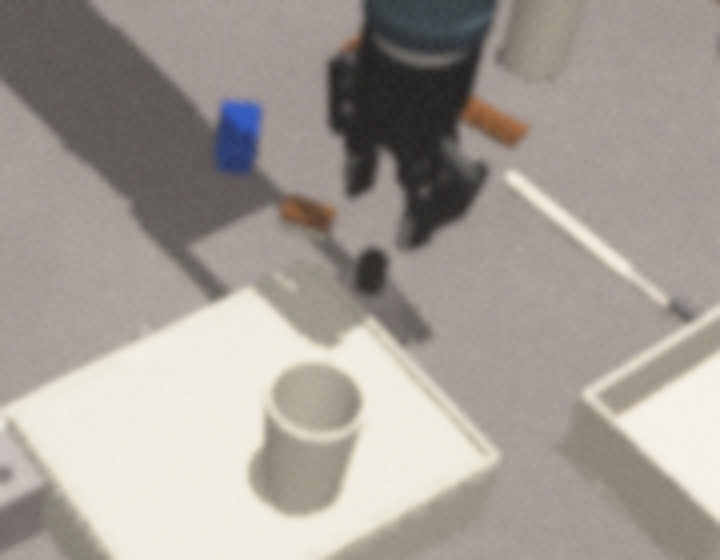

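View pics/t10c.png

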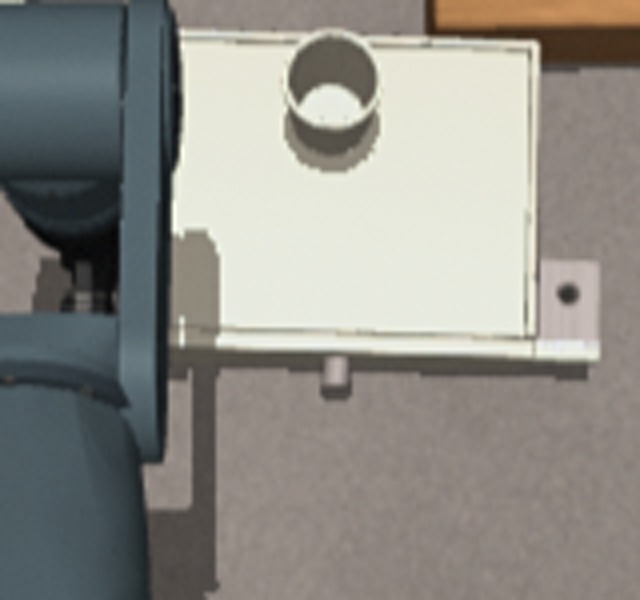

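View pics/s10d.png

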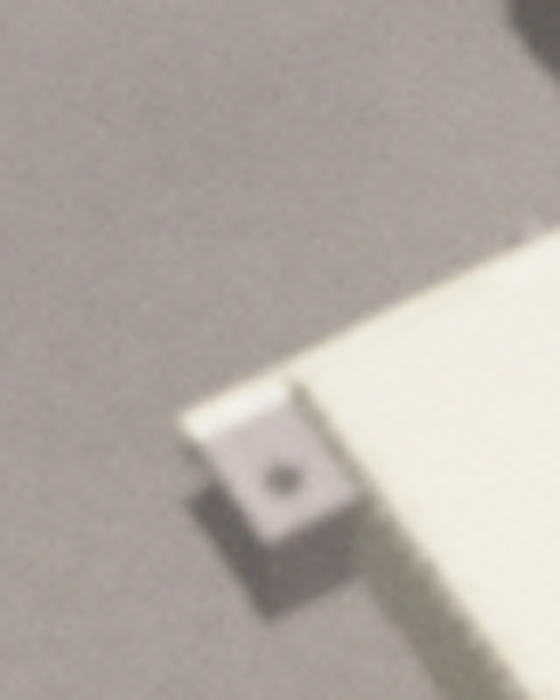

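Call:
drive_tool --commands '[{"dx": -0.3, "dy": -0.4, "dz": 0, "turn": 0, "gripper": 0.4}, {"dx": -0.3, "dy": -0.4, "dz": 1, "turn": 0, "gripper": 0.4}, {"dx": -0.3, "dy": -0.4, "dz": 1.5, "turn": 0, "gripper": 0.4}, {"dx": -0.3, "dy": -0.4, "dz": 1.5, "turn": 0, "gripper": 0.4}]'

```text
time_s: 14.52
eef_pos: [0.6719, 0.1169, 0.1323]
eef_rot: [0.0, 1.0, -0.021, -0.001]
wrist_force: [0.4, -0.1, -0.6]
opening: 0.604
```

```bash
python3 -c "
from h import *
for i in range(3): go(.669,.1165,.077,-2.4)
T=load('pics/t10.npz');S=load('pics/s10.npz')
a=((568+.5)/4-.5+190,(293+.5)/4-.5+90); b=((284+.5)/7-.5+220,(480+.5)/7-.5+200)
print(tri(T,a,S,b),atz(T,*a,.06))
S=snap('scene','pics/s11.png')
crop('pics/s11.png',320,170,420,260,7,'pics/s11c.png')
print([np.round((proj(S,(.669,.1165,z))-[320,170])*7) for z in(.06,.094,.12)])
"
```

```text
yaw now -2.39 tilt [-0.0015 -0.     -1.    ] dx dy dz turn [-0.28  0.06  5.53] 0.01 mm pos [671.9 116.9 132.3] t 14.525 F [ 0.4 -0.1 -0.6] op 0.604 q [-0.    0.51  1.4  -0.    1.23  0.04]
yaw now -2.39 tilt [-0.0015 -0.     -1.    ] dx dy dz turn [-0.28  0.06  5.53] 0.01 mm pos [671.9 116.9 132.3] t 14.525 F [ 0.4 -0.1 -0.6] op 0.604 q [-0.    0.51  1.4  -0.    1.23  0.04]
yaw now -2.39 tilt [-0.0015 -0.     -1.    ] dx dy dz turn [-0.28  0.06  5.53] 0.01 mm pos [671.9 116.9 132.3] t 14.525 F [ 0.4 -0.1 -0.6] op 0.604 q [-0.    0.51  1.4  -0.    1.23  0.04]
(array([ 0.65608819, -0.18747998,  0.06029216]), np.float64(0.0013925905631964948)) [ 0.65650706 -0.18692167  0.06      ]
[array([223., 365.]), array([234., 310.]), array([243., 267.])]
```

View pics/s11c.png

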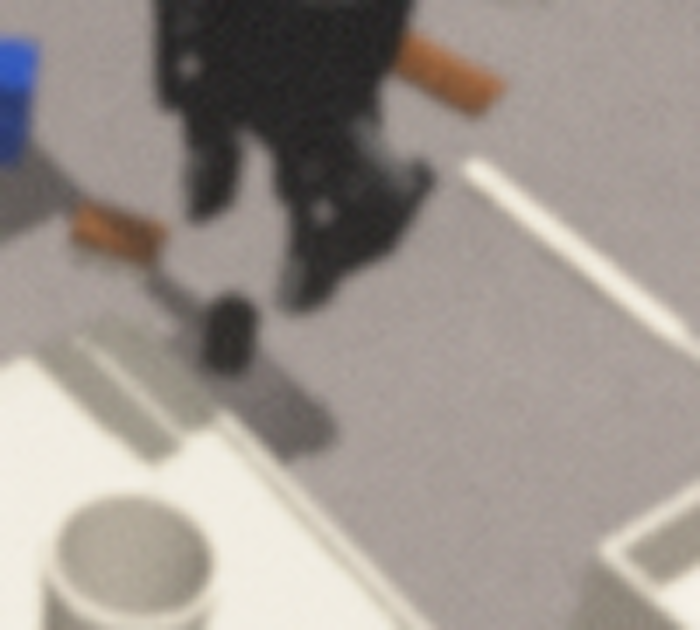

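Call:
drive_tool --commands '[{"dx": -0.25, "dy": 0, "dz": 2, "turn": 0, "gripper": 0.4}, {"dx": -0.25, "dy": 0, "dz": 4, "turn": 0, "gripper": 0.4}, {"dx": -0.25, "dy": 0, "dz": 5.3, "turn": 0, "gripper": 0.4}, {"dx": -0.25, "dy": 0, "dz": 5.8, "turn": 0, "gripper": 0.4}, {"dx": -0.25, "dy": 0, "dz": 5.8, "turn": 0, "gripper": 0.4}]'

```text
time_s: 15.2
eef_pos: [0.6698, 0.1171, 0.0748]
eef_rot: [-0.0, 1.0, -0.021, -0.0]
wrist_force: [0.5, -0.2, 0.2]
opening: 0.602
```

```bash
python3 -c "
from h import *
go(.669,.1165,.074,-2.4)
S=snap('scene','pics/s12.png')
crop('pics/s12.png',320,170,420,260,7,'pics/s12c.png')
"
```

```text
yaw now -2.39 tilt [-7.e-04  0.e+00 -1.e+00] dx dy dz turn [-0.08  0.06  0.08] 0.01 mm pos [669.8 117.1  74.8] t 15.2 F [ 0.5 -0.2  0.2] op 0.602 q [-0.    0.58  1.43  0.    1.14  0.04]
```

View pics/s12c.png

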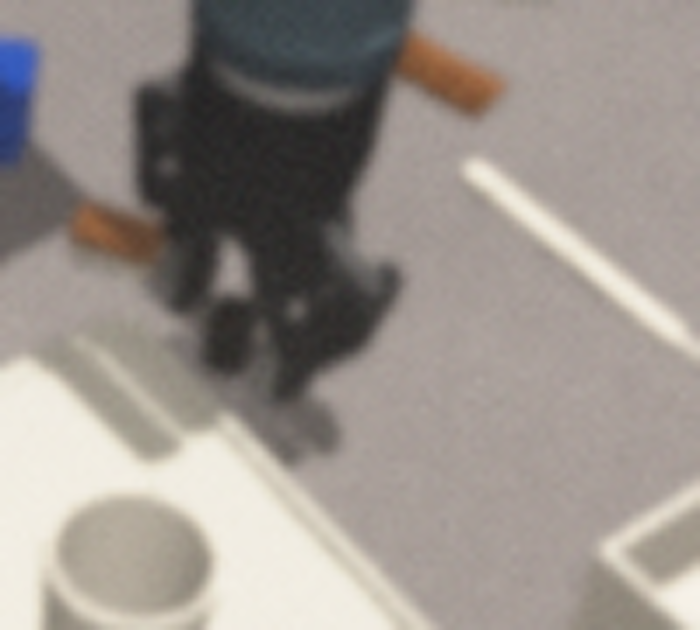

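Call:
drive_tool --commands '[{"dx": -0.05, "dy": 0, "dz": 0.0, "turn": 0, "gripper": 0.7}, {"dx": -0.05, "dy": 0, "dz": 0.0, "turn": 0, "gripper": 0.95}, {"dx": -0.05, "dy": 0, "dz": 0.0, "turn": 0, "gripper": 0.95}, {"dx": -0.05, "dy": 0, "dz": 0.0, "turn": 0, "gripper": 0.95}, {"dx": -0.05, "dy": 0, "dz": 0.0, "turn": 0, "gripper": 0.95}]'

```text
time_s: 15.88
eef_pos: [0.6697, 0.1171, 0.0763]
eef_rot: [0.0, 1.0, -0.021, 0.0]
wrist_force: [-1.9, 0.6, 5.7]
opening: 0.238
```

```bash
python3 -c "
from h import *
go(.669,.1165,.12,-2.4)"
```

```text
yaw now -2.38 tilt [ 7.e-04 -0.e+00 -1.e+00] dx dy dz turn [-0.06  0.06 -4.37] 0.02 mm pos [669.7 117.1  76.3] t 15.875 F [-1.9  0.6  5.7] op 0.238 q [-0.    0.58  1.43 -0.    1.14  0.04]
```

Call:
drive_tool --commands '[{"dx": 0, "dy": 0, "dz": -0.4, "turn": 0, "gripper": 0.95}, {"dx": 0, "dy": 0, "dz": -1, "turn": 0, "gripper": 0.95}, {"dx": 0, "dy": 0, "dz": -2, "turn": 0, "gripper": 0.95}, {"dx": 0, "dy": 0, "dz": -3.5, "turn": 0, "gripper": 0.95}, {"dx": 0, "dy": 0, "dz": -5.5, "turn": 0, "gripper": 0.95}, {"dx": 0, "dy": 0, "dz": -8, "turn": 0, "gripper": 0.95}, {"dx": 0, "dy": 0, "dz": -9.5, "turn": 0, "gripper": 0.95}, {"dx": 0, "dy": 0, "dz": -9.5, "turn": 0, "gripper": 0.95}, {"dx": 0, "dy": 0, "dz": -9.5, "turn": 0, "gripper": 0.95}]'

```text
time_s: 17.0
eef_pos: [0.6689, 0.117, 0.1696]
eef_rot: [0.0, 1.0, -0.021, -0.001]
wrist_force: [-0.7, -0.3, -0.6]
opening: 0.237
```

```bash
python3 -c "
from h import *
go(.6562,-.1872,.17,-2.4)
S=snap('scene','pics/s13.png')
crop('pics/s13.png',320,130,420,220,7,'pics/s13c.png')
"
```

```text
yaw now -2.39 tilt [-0.0011 -0.     -1.    ] dx dy dz turn [-0.   30.45 -0.04] 0.01 mm pos [668.9 117.  169.6] t 17.0 F [-0.7 -0.3 -0.6] op 0.237 q [-0.    0.47  1.38 -0.    1.29  0.04]
```

View pics/s13c.png

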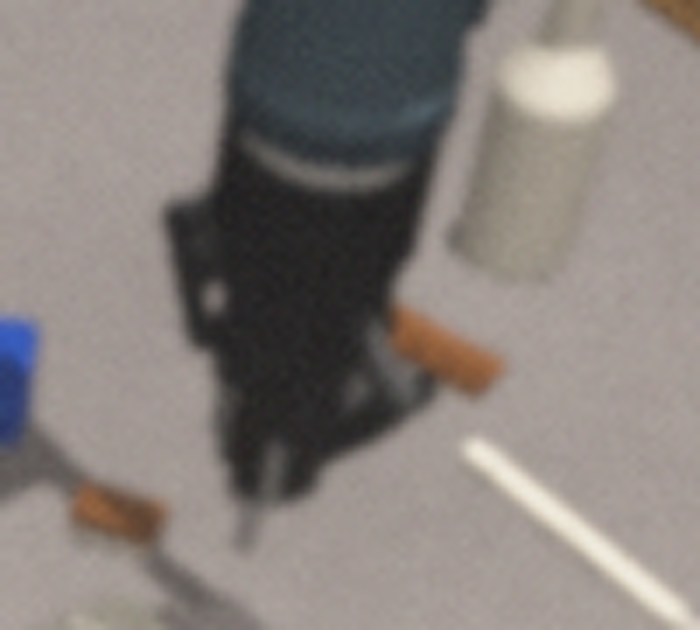

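```bash
python3 -c "
from h import *
S=load('pics/s13.npz')
for z in (.1193,.1533,.1696): print((proj(S,(.6689,.117,z))-[320,170-40])*7+3)
crop('pics/s13.png',345,185,370,215,22,'pics/s13d.png')
for z in (.1193,.1533,.1696): print((proj(S,(.6689,.117,z))-[345,185])*22+10.5)
"
```

```text
[246.50621495 550.57179439]
[258.44172257 491.95989514]
[264.34443264 462.9733569 ]
[225.80524699 521.43992521]
[263.31684235 337.23109903]
[281.86821686 246.13055027]
```

View pics/s13d.png

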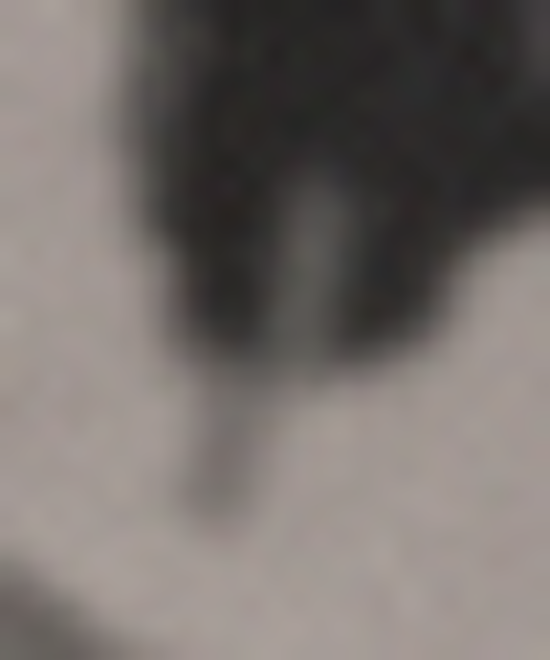

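Call:
drive_tool --commands '[{"dx": 0, "dy": 2, "dz": 0, "turn": 0, "gripper": 0.95}, {"dx": 0, "dy": 6, "dz": 0, "turn": 0, "gripper": 0.95}, {"dx": 0, "dy": 11, "dz": 0, "turn": 0, "gripper": 0.95}, {"dx": 0, "dy": 16, "dz": 0, "turn": 0, "gripper": 0.95}, {"dx": 0, "dy": 21, "dz": 0, "turn": 0, "gripper": 0.95}, {"dx": 0, "dy": 25.5, "dz": 0, "turn": 0, "gripper": 0.95}, {"dx": 0, "dy": 28.5, "dz": 0, "turn": 0, "gripper": 0.95}, {"dx": 0, "dy": 30.4, "dz": 0, "turn": 0, "gripper": 0.95}, {"dx": 0, "dy": 30.4, "dz": 2, "turn": 0, "gripper": 0.95}, {"dx": 0, "dy": 30.4, "dz": 4, "turn": 0, "gripper": 0.95}, {"dx": 0, "dy": 30.4, "dz": 4.5, "turn": 0, "gripper": 0.95}, {"dx": 0, "dy": 30.4, "dz": 4.5, "turn": 0, "gripper": 0.95}]'

```text
time_s: 18.55
eef_pos: [0.6564, -0.1853, 0.1241]
eef_rot: [-0.0, 1.0, -0.02, -0.001]
wrist_force: [-0.4, -0.3, -0.8]
opening: 0.235
```

```bash
python3 -c "
from h import *
go(.6562,-.1872,.12,-2.4)
p,R,o=pose()
S=snap('scene','pics/s14.png')
crop('pics/s14.png',225,220,295,290,9,'pics/s14c.png')
f=lambda X:(proj(S,X)-[225,220])*9+4
zt=p[2]-.0503
print('tip pred',f((p[0],p[1],zt)),'collar',f((p[0],p[1],zt+.034)),'hole',f((.6562,-.1872,.06)),zt)
"
```

```text
yaw now -2.31 tilt [-1.8e-03  9.0e-04 -1.0e+00] dx dy dz turn [-0.01  0.19  0.41] 0.09 mm pos [ 656.4 -185.3  124.1] t 18.55 F [-0.4 -0.3 -0.8] op 0.235 q [-0.45  0.52  1.4   0.    1.22 -0.41]
tip pred [328.51776057 407.8984867 ] collar [325.87145391 338.91243989] hole [323.71101648 437.58540335] 0.07380163879968223
```

View pics/s14c.png

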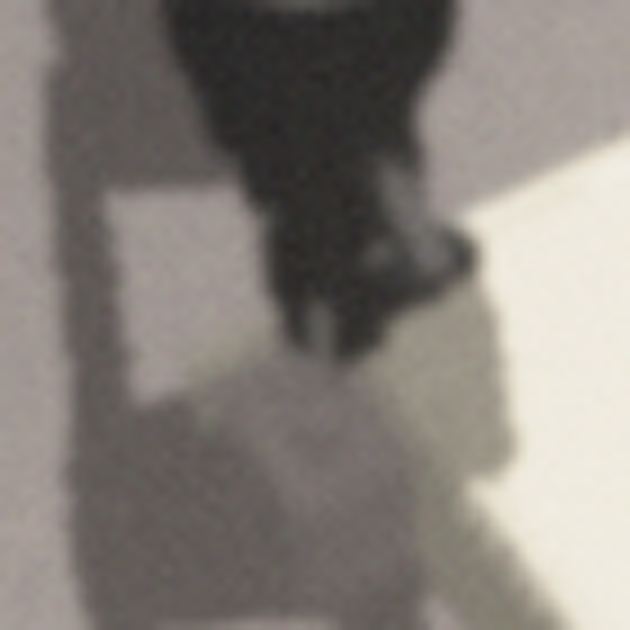

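Call:
drive_tool --commands '[{"dx": 0, "dy": 0, "dz": 0, "turn": 0, "gripper": 0.95}, {"dx": 0, "dy": 0, "dz": 0, "turn": 0, "gripper": 0.95}]'

```text
time_s: 18.85
eef_pos: [0.6572, -0.1867, 0.1261]
eef_rot: [0.0, 1.0, -0.021, 0.001]
wrist_force: [-0.8, -0.2, -0.4]
opening: 0.233
```

```bash
python3 -c "
from h import *
go(.6562,-.1872,.12,-2.4)
p,R,o=pose()
ims=[ctrl.camera('scene')['image'].astype(float) for i in range(4)]
S=snap('scene','pics/s15.png')
im=np.mean(ims,0)[225:280,240:285,::-1]
im=np.clip((im-60)*2.5,0,255).astype(np.uint8)
cv2.imwrite('pics/s15c.png',cv2.resize(im,None,fx=10,fy=10,interpolation=cv2.INTER_CUBIC))
f=lambda X:(proj(S,X)-[240,225])*10+4.5
zt=p[2]-.0503
print('tip pred',f((p[0],p[1],zt)),'collar',f((p[0],p[1],zt+.034)),'hole',f((.6562,-.1872,.06)),zt)
go(.6562,-.1872,.12,-2.4)
"
```

```text
yaw now -2.38 tilt [ 1.3e-03 -6.0e-04 -1.0e+00] dx dy dz turn [-0.1   0.05  0.61] 0.02 mm pos [ 657.2 -186.7  126.1] t 18.85 F [-0.8 -0.2 -0.4] op 0.233 q [-0.45  0.52  1.4   0.    1.22 -0.41]
tip pred [212.02426838 403.49849579] collar [209.00823892 326.67831369] hole [209.73446276 436.26155928] 0.0758477474825084
yaw now -2.4 tilt [ 3.e-04 -1.e-04 -1.e+00] dx dy dz turn [-0.06  0.05  0.55] 0.0 mm pos [ 656.8 -186.8  125.5] t 19.1 F [ 0.1 -0.6 -1.3] op 0.236 q [-0.45  0.52  1.4   0.    1.22 -0.41]
```

View pics/s15c.png

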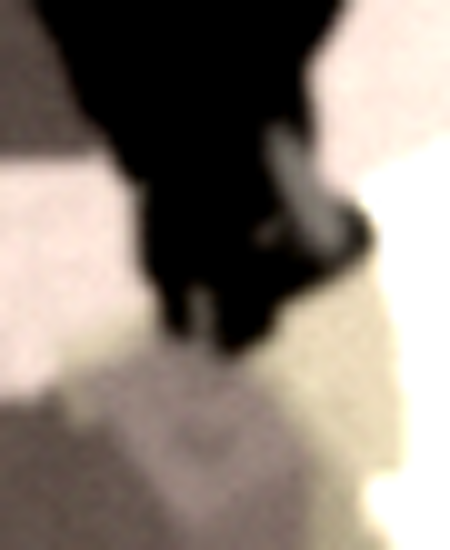

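Call:
drive_tool --commands '[{"dx": -0.05, "dy": 0.05, "dz": 0.8, "turn": 0, "gripper": 0.95}, {"dx": -0.05, "dy": 0.05, "dz": 1.4, "turn": 0, "gripper": 0.95}, {"dx": -0.05, "dy": 0.05, "dz": 1.8, "turn": 0, "gripper": 0.95}, {"dx": -0.05, "dy": 0.05, "dz": 2.1, "turn": 0, "gripper": 0.95}, {"dx": -0.05, "dy": 0.05, "dz": 2.1, "turn": 0, "gripper": 0.95}]'

```text
time_s: 19.73
eef_pos: [0.6561, -0.1871, 0.1039]
eef_rot: [-0.0, 1.0, -0.021, -0.0]
wrist_force: [0.5, 0.3, -0.5]
opening: 0.233
```

Call:
drive_tool --commands '[{"dx": 0, "dy": 0, "dz": 0.4, "turn": 0, "gripper": 0.95}, {"dx": 0, "dy": 0, "dz": 0.8, "turn": 0, "gripper": 0.95}, {"dx": 0, "dy": 0, "dz": 1.2, "turn": 0, "gripper": 0.95}, {"dx": 0, "dy": 0, "dz": 1.5, "turn": 0, "gripper": 0.95}, {"dx": 0, "dy": 0, "dz": 1.5, "turn": 0, "gripper": 0.95}]'

```text
time_s: 20.35
eef_pos: [0.656, -0.187, 0.0889]
eef_rot: [-0.0, 1.0, -0.021, -0.0]
wrist_force: [-0.3, 0.3, -1.3]
opening: 0.236
```

Going in freely. The last 12–13 mm, plus a bit of press.

Call:
drive_tool --commands '[{"dx": 0, "dy": 0, "dz": 0.4, "turn": 0, "gripper": 0.95}, {"dx": 0, "dy": 0, "dz": 0.8, "turn": 0, "gripper": 0.95}, {"dx": 0, "dy": 0, "dz": 1.1, "turn": 0, "gripper": 0.95}, {"dx": 0, "dy": 0, "dz": 1.3, "turn": 0, "gripper": 0.95}, {"dx": 0, "dy": 0, "dz": 1.3, "turn": 0, "gripper": 0.95}]'

```text
time_s: 20.98
eef_pos: [0.6563, -0.1872, 0.0764]
eef_rot: [0.0, 1.0, -0.021, 0.0]
wrist_force: [-1.0, 1.1, 1.0]
opening: 0.238
```

Call:
drive_tool --commands '[{"dx": 0, "dy": 0, "dz": 0.1, "turn": 0, "gripper": 0.95}, {"dx": 0, "dy": 0, "dz": 0.2, "turn": 0, "gripper": 0.95}, {"dx": 0, "dy": 0, "dz": 0.3, "turn": 0, "gripper": 0.95}, {"dx": 0, "dy": 0, "dz": 0.3, "turn": 0, "gripper": 0.95}]'

```text
time_s: 21.48
eef_pos: [0.6564, -0.1873, 0.0762]
eef_rot: [0.0, 1.0, -0.021, 0.0]
wrist_force: [-9.6, 3.1, 17.1]
opening: 0.235
```

Call:
drive_tool --commands '[{"dx": 0, "dy": 0, "dz": -0.2, "turn": 0, "gripper": 0.95}, {"dx": 0, "dy": 0, "dz": -0.2, "turn": 0, "gripper": 0.5}, {"dx": 0, "dy": 0, "dz": -0.2, "turn": 0, "gripper": 0.4}, {"dx": 0, "dy": 0, "dz": -0.2, "turn": 0, "gripper": 0.4}, {"dx": 0, "dy": 0, "dz": -2, "turn": 0, "gripper": 0.4}, {"dx": 0, "dy": 0, "dz": -5, "turn": 0, "gripper": 0.4}, {"dx": 0, "dy": 0, "dz": -10, "turn": 0, "gripper": 0.4}, {"dx": -5, "dy": 2, "dz": -15, "turn": 0, "gripper": 0.4}, {"dx": -10, "dy": 5, "dz": -15, "turn": 0, "gripper": 0.4}, {"dx": -15, "dy": 9, "dz": -15, "turn": 0, "gripper": 0.4}, {"dx": -20, "dy": 12, "dz": -15, "turn": 0, "gripper": 0.4}, {"dx": -24, "dy": 15, "dz": -15, "turn": 0, "gripper": 0.4}, {"dx": -24, "dy": 15, "dz": -15, "turn": 0, "gripper": 0.4}]'

```text
time_s: 23.1
eef_pos: [0.408, -0.3292, 0.2249]
eef_rot: [0.001, 1.0, -0.023, 0.0]
wrist_force: [0.2, -0.4, 0.3]
opening: 0.6
```

```bash
python3 -c "
from h import *
go(.6562,-.1872,.12,-2.4)
S=snap('scene','pics/s16.png')
T=snap('top','pics/t16.png')
crop('pics/s16.png',220,170,400,310,4,'pics/s16c.png')
crop('pics/s16.png',225,230,275,290,10,'pics/s16d.png')
crop('pics/t16.png',200,90,350,240,4,'pics/t16c.png')
f=lambda X:(proj(S,X)-[225,230])*10+4.5
for z in(.06,.064,.094): print(f((.6562,-.1872,z)))
print((proj(T,(.6562,-.1872,.094))-[200,90])*4)
"
```

```text
yaw now -2.67 tilt [ 9.0e-04 -2.1e-03 -1.0e+00] dx dy dz turn [ 24.12 -15.36  10.48] -0.27 mm pos [ 408.  -329.2  224.9] t 23.1 F [ 0.2 -0.4  0.3] op 0.6 q [-0.91  0.08  1.75 -0.    1.31 -0.86]
[359.73446276 386.26155928]
[359.38434496 377.57897093]
[356.69970582 311.00247445]
[533.47378789 281.27886327]
```

View pics/s16.png

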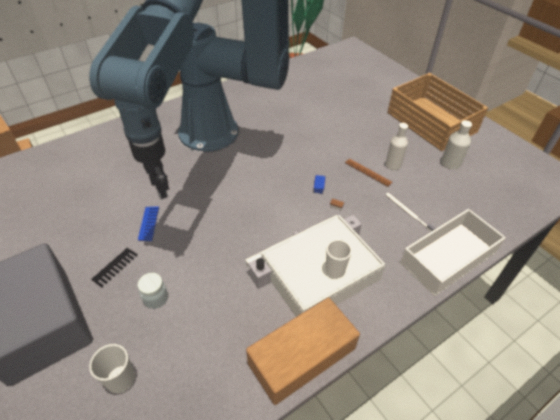

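View pics/s16d.png

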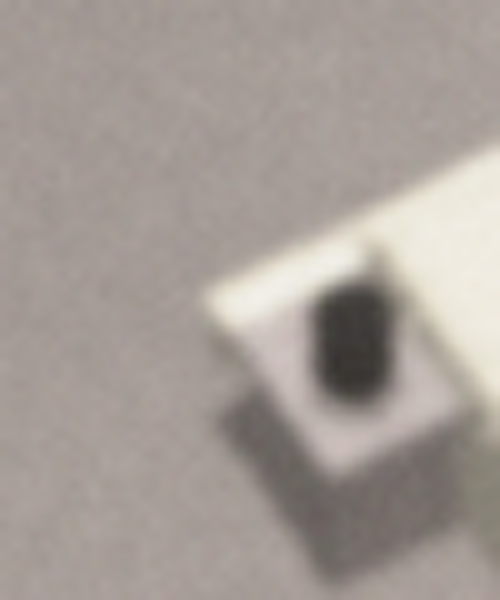

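View pics/t16c.png

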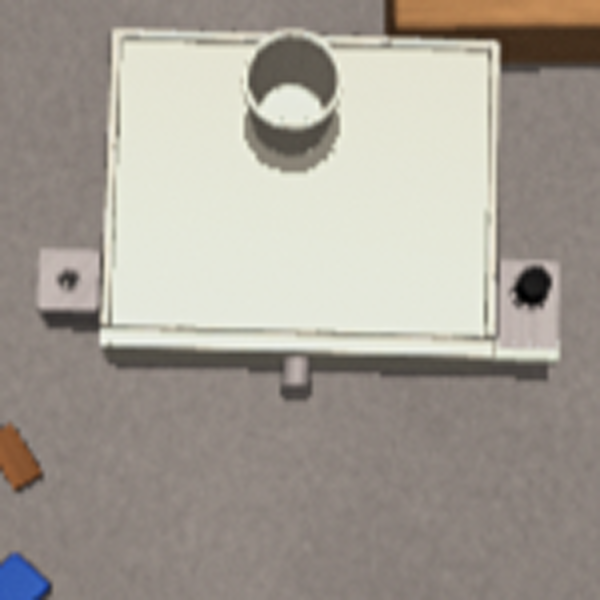

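```bash
python3 -c "
from bench import ctrl
print(ctrl.hand_in())"
```

```text
the job is handed in; nothing more can be done
None
```

The job is done and handed in after about 23 s of the 72 s allowed: the comb is in the shut drawer, and the pin locks it.

- **Comb:** I laid it flat on the drawer floor between the nail brush and the tin. Both cameras showed it lying flat and clear of both before I closed the drawer.
- **Drawer:** I pushed it shut on the knob. It stopped at the computed shut position, to within 0.5 mm, under about 9 N. The lug hole then lined up with the lock hole to well under 1 mm.
- **Pin:** I pulled it straight up out of the stow socket and pushed it down through the lug into the lock block. It stopped firmly under 17 N at the same gripper height (76 mm) as when it was seated in the socket. The last pictures show it upright in the lug, the socket empty, and the other objects apparently where they were.

Some checks were weak or disagreed slightly:
- **Pin-head height:** the first two-view measurement gave 99 mm, against the stated 94 mm.
- **Pin tip:** in the scene camera it appeared about 1.7 mm off its predicted place. That fits the calibration error, and the pin went in freely.
- **Pin above the hole:** I could not make out the shank against the lug in the camera picture, so I checked the entry by force only.
- **Comb after closing:** it is hidden in the shut drawer, so I could not check it again.

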